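# Hang the ear defenders on the bar

## Robot

A 6-joint arm with a two-finger parallel gripper is mounted at the origin on the work surface. World frame = base frame: x ahead of the robot, y to its left, z up, the work surface at z = 0. Lengths are in m, angles in rad, forces in N, time in s.
With the tool pointing down it reaches from about 0.3 to 0.875 m from the base axis. Payload 6.4 kg.
Tool frame: the origin (TCP) lies on the centre line of the jaws, within the pads' length; the fingertips stand 25 mm ahead of it and the grasp point (between the pads) lies 6 mm ahead of it (ctrl.tip_reach is the distance from the TCP to the fingertips, in m); z points along the fingers, y is the line along which they close (so a half turn about z gives the same grasp; the last joint's range is limited). The gripper opens to 85 mm and grips with 20 to 120 N. Pads are 22 mm wide; open, the fingers measure 114 mm over their backs; the gripper's body (76 mm by 85 mm) begins 54 mm behind the grasp point. The pads swing forward as they close: fully open they stand 13 mm farther back than shut.
Start: joints at [1.132, 0.181, 1.607, -0, 1.354, -0.206], TCP at [0.133, 0.56, 0.256] pointing down, gripper open.
Joint ranges: [-2.99, 2.99], [-0.89, 2.07], [0.3, 2.58], [-1.14, 4.28], [0, 2.63], [-3.12, 3.12]. Speed limits (rad/s): [2.57, 2.57, 3.01, 3.14, 3.14, 3.14].

## Interface

Orientations are given as a unit quaternion [w, x, y, z].
In Python, from bench import ctrl gives the robot as it stands.
- The arm moves only by the tool servo_tool, never from a script. Its argument "motion" is a list that holds one entry, the list of rows, each a list of 5 numbers: the shift along the tool's x, y, z in cm, then the turn about the tool's z in degrees, then the closure, from -1 (fully open) to 1 (shut). In form: [[[dx, dy, dz, twist, claw], ...]]. A call has 1 to 5 rows; each row is the pose to reach, as a shift and turn from the pose commanded when the call began, along the tool's axes at that moment; what a row does not reach only later rows make up. A row lasts 1/10 s, in which the tool goes at most 50 mm and 8.59 degrees, less where a joint would pass 70% of its speed; a pose out of reach is approached as far as the arm can. A call with a gripper value outside its range is refused whole. The fingers move at their own pace and stop on an object; the grip force is fixed at half the most. Time passes only in rows, so rows that repeat a pose let the fingers close. It gives the time, the measured TCP pose, the force, the opening and the grip force at its end, in the units of the state.
- ctrl.get_obs(): the state, without advancing time (a new reading comes with each control period).
- ctrl.camera(name): name is "side" or "top" or "wrist"; returns a dict with "pixels" (400x640x3 uint8, red, green, blue), "depth" (400x640 float32, m along the optical axis (not along the pixel's ray), 0 where there is no reading), "fx", "fy", "cx", "cy" (pixels), "k1" (the pictures are not rectified: a ray, as slopes to the right and down, at radius r is drawn at 1 + k1 r^2 times it, then the intrinsics apply), "R" (3x3) and "t" (3): a world point X has camera coordinates R X + t; the wrist camera has in their place "hand_eye" (4x4, takes a point from camera to tool coordinates, whose origin is the TCP and whose axes are the flange's). Camera axes: x right, y down, z forward; pixel columns grow to the right and rows downward; lengths in m; the calibration is good to about 2 mm. A picture is of the moment at which its call begins: read the wrist's pose just before it.
- ctrl.hand_in(): hands the job in; it is judged then, once.
The state is a dict: "time_s": time; "q": joint angles; "dq": joint speeds; "joint_efforts": joint torques, N m; "eef_pos": TCP position; "eef_rot": TCP orientation; "wrist_force": force on the tool from outside, world axes, zero at the start; "torque": the same for the moment, N m; "opening": opening from 0.0 (shut) to 1.0 (fully open); "grasp_force": force on a finger pad.
Only numpy, scipy, OpenCV 4.12 (cv2) and the standard library are available. Lean on these libraries where they do the work, as an engineer would, in place of code of your own. Each camera call takes 0.05 s, during which the arm holds its last target. There are 200 camera calls.

## Task

Pick up the ear defenders standing on the bench and hang them squarely over the crossbar of the rack, one cup either side, on a free stretch of bar beside the pair already hanging there. How high the bar is set you must see or feel: lower them gently until the bar takes their weight while you still hold them, then let go, never dropping them. Do not swing or shove the hanging pair, push hard on the rack, or disturb anything else on the bench.

Things in the scene. Friction and masses are not known exactly. Their poses are not given: they have to be found in the camera images.
- muffs: Ear defenders to hang: black, rigid, 0.2 to 0.35 kg, standing on their cups on the bench, headband arched above. Origin: on the underside, midway between the cups. x: from cup to cup; y: along the band's width; z: up. 160 mm over the cups in x, 86 mm free between them; cups 66 mm high, 60 mm wide in y. Whole height 135 mm.
- crown (a point): Centre of the top face of their headband's crown, 135 mm above their origin. The crown is flat, 48 mm long in x, 30 mm wide in y, 12 mm thick (underside 123 mm above the origin). Take it from above by its two edges 30 mm apart (fingers closing along y), fingertips not below its underside, or they would meet the bar.
- rack: Rack fixed to the bench: a level round steel bar, 20 mm thick, on telescopic posts at y = -200 and +200 mm (26 mm square clamps, feet 120 mm long). Origin on the bench under the bar's middle; y along the bar. Bar top 150 to 195 mm above the bench, clamped at a height NOT reported: feel for it; it does not give under 40 N.
- hung (a joint): Where the pair that already hangs on the bar is: its centre along the bar, in m along the rack's y axis (0 = middle of the bar). Same size and shape as the pair to hang, its crown on the bar and the highest thing on the rack. It slides along the bar if shoved.
- hung_swing (a joint): Swing of the hanging pair about the bar, rad (0 = hanging plumb).
- tape_roll: Bystander, to be left alone: roll of packing tape lying flat, 100 mm across, 48 mm high. Origin at the centre of its underside.
- spray: Bystander, to be left alone: white bottle, 60 mm across, 150 mm high. Origin at the centre of its underside.
- carton: Bystander, to be left alone: small cardboard carton, 100 x 140 x 60 mm. Origin at the centre of its underside.
- pipe_collar: Bystander, to be left alone: black plastic cup-shaped collar, 80 mm across, 70 mm high. Origin at the centre of its underside.

How it is judged:
By the outcome, as a careful person would: the job done as asked, in the order asked, and still so for the second after the job is handed in, with the robot touching nothing.
It also fails if it takes over 56 s, if anything falls off the work surface, if the arm or the gripper's body presses on something with over 40 N, if the wrist force passes 120 N, or if a joint passes its speed limit or range.

## Working session

There is one attempt and no reset: what is moved stays moved. The work goes in short steps, Python scripts to look and compute and a tool call to move; the robot and the scene stay as the last step left them, time stands still between calls to the robot, and variables do not carry over. Pictures are saved under pics/ and viewed, at most 10 in all, crops included, and the job is handed in when it is done.

Besides the shell and the picture viewer there is one more tool, called after "Request:" by a JSON object that holds its "name" and its "arguments". servo_tool: Moves the arm, as the interface text tells. Its arguments: {"type":"object","properties":{"motion":{"type":"array"}},"required":["motion"]}

```bash
mkdir -p pics; cat > h.py <<'E'
import numpy as np, cv2
from bench import ctrl
def snap(name,f):
    o=ctrl.get_obs(); c=ctrl.camera(name)
    cv2.imwrite(f'pics/{f}.png',c['pixels'][:,:,::-1])
    np.savez(f'pics/{f}.npz',**{k:np.array(v) for k,v in c.items()},p=o['eef_pos'],q=o['eef_rot'])
    return c,o
def rot(q):
    from scipy.spatial.transform import Rotation as R
    return R.from_quat([q[1],q[2],q[3],q[0]]).as_matrix()
def cloud(f):
    """HxWx3 world points"""
    c=np.load(f'pics/{f}.npz'); d=c['depth']
    K=np.array([[c['fx'],0,c['cx']],[0,c['fy'],c['cy']],[0,0,1]],float)
    v,u=np.mgrid[:400,:640]
    s=cv2.undistortPoints(np.stack([u,v],-1).reshape(-1,1,2).astype(np.float64),K,np.array([float(c['k1']),0,0,0])).reshape(400,640,2)
    P=np.dstack([s[...,0]*d,s[...,1]*d,d])
    if 'hand_eye' in c:
        H=c['hand_eye']; P=P@H[:3,:3].T+H[:3,3]; return P@rot(c['q']).T+c['p'],d>0
    return (P-c['t'])@c['R'],d>0
E
python3 - <<'E'
from h import *
o=ctrl.get_obs(); print(o, ctrl.tip_reach)
for n in ['top','side']:
    c,_=snap(n,n); print(n,c['t'],c['R'],c['k1'])
E
```

```text
{'time_s': 0.0, 'q': array([ 1.13169538e+00,  1.81553396e-01,  1.60799731e+00,  2.66051034e-05,
        1.35380369e+00, -2.06312968e-01]), 'dq': array([-2.47625820e-06, -2.14949978e-04, -6.05009773e-04, -8.38110604e-04,
        4.56701698e-06,  5.79448729e-04]), 'joint_efforts': array([-1.91710496e-03, -4.44874656e+01, -3.51331723e+01, -3.39541239e-04,
        9.02269618e-03, -2.98328359e-06]), 'eef_pos': array([0.13241086, 0.55902794, 0.25538234]), 'eef_rot': array([-2.91673231e-04,  1.16134168e-01,  9.93233144e-01, -8.31283710e-04]), 'wrist_force': array([-0.08564054,  1.22029343, -0.4304264 ]), 'torque': array([-0.01408327,  0.01025578, -0.0173904 ]), 'grasp_force': 0.0, 'opening': 0.9990817643896973} 0.025
top [-0.00407998  0.64663689  0.89464354] [[ 0.01825855 -0.99981182  0.00655362]
 [-0.99351861 -0.01887837 -0.11209097]
 [ 0.1121936  -0.00446452 -0.99367634]] -0.11372172020479786
side [-0.4445749   0.36490222  0.73971984] [[ 0.71543731 -0.69832846  0.0220642 ]
 [-0.45317848 -0.48785401 -0.74607488]
 [ 0.53176943  0.52377078 -0.66549639]] -0.08385222447347612
```

View pics/top.png

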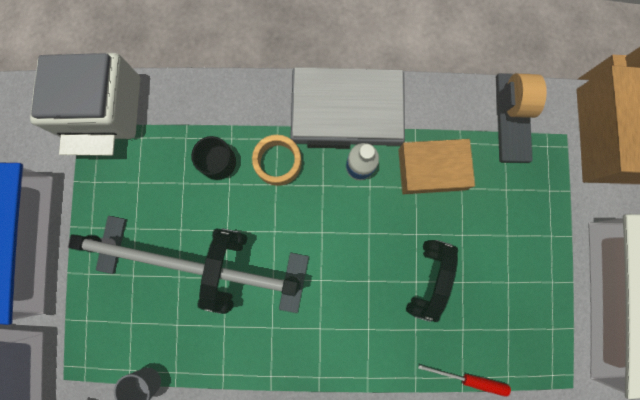

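View pics/side.png

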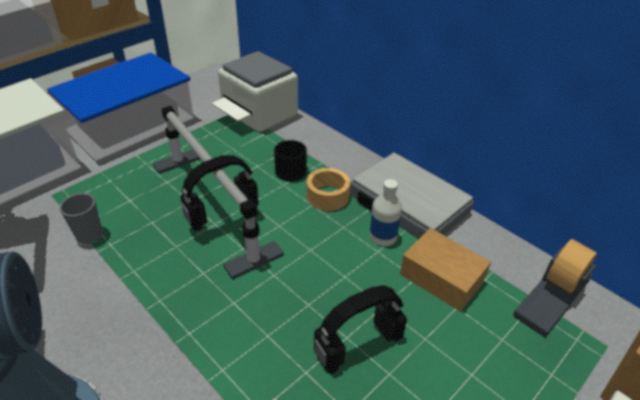

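The top view shows the pair to lift at about (435,280), and the bar running from (75,242) to (292,288). The hanging pair is at about (218,270), and the longer free stretch is to its left, around (150,258).

```bash
python3 - <<'E'
from h import *
P,ok=cloud('top'); img=cv2.imread('pics/top.png')
def box(n,u0,u1,v0,v1,zlo,zhi):
    p=P[v0:v1,u0:u1].reshape(-1,3); m=ok[v0:v1,u0:u1].ravel()&(p[:,2]>zlo)&(p[:,2]<zhi); p=p[m]
    r=cv2.minAreaRect((p[:,:2]*1000).astype(np.float32))
    print(n,len(p),'mean',p.mean(0).round(4),'z90',np.percentile(p[:,2],[5,50,95]).round(4),'rect',np.round(r[0],1),np.round(r[1],1),round(r[2],1)); return p
box('mat',320,400,200,380,-.02,.02)
for z in (.02,.1,.12,.127): box('muffs>%.3f'%z,400,465,230,330,z,.2)
for z in (.12,.17,): box('hung>%.3f'%z,195,250,222,318,z,.3)
p=box('barL',125,195,235,275,.1,.3)
q=box('barR',235,275,255,295,.1,.3)
box('ends L',65,130,210,280,.02,.3); box('endsR',280,312,250,315,.0,.3)
box('clampL',65,92,230,255,.1,.3); box('clampR',277,302,275,297,.1,.3)
a=np.vstack([p,q]); 
for s in (p,q):
    c=s.mean(0); w=np.linalg.svd(s-c,full_matrices=False)[2][0]; print('dir',w,c)
E
```

```text
mat 14337 mean [ 4.725e-01 -8.220e-02  1.000e-04] z90 [-0.0027  0.0001  0.0029] rect [473.2 -83.1] [375.4 168.8] 0.8
muffs>0.020 2005 mean [ 0.4958 -0.2184  0.102 ] z90 [0.0422 0.1187 0.1357] rect [ 495.4 -224.1] [ 58.9 161.5] 74.8
muffs>0.100 1263 mean [ 0.4951 -0.223   0.1266] z90 [0.1072 0.1295 0.1361] rect [ 495.6 -224. ] [ 31.9 136.4] 75.2
muffs>0.120 977 mean [ 0.4947 -0.2231  0.1309] z90 [0.1223 0.1322 0.1363] rect [ 496.1 -224.1] [ 31.8 108.2] 75.1
muffs>0.127 769 mean [ 0.4953 -0.2234  0.1328] z90 [0.1277 0.1334 0.1365] rect [ 493.7 -223.5] [31.8 89.8] 75.1
hung>0.120 1839 mean [0.5092 0.186  0.1548] z90 [0.1329 0.1559 0.1667] rect [511.1 177.2] [145.8  96.9] 5.8<stdin>:6: RuntimeWarning: Mean of empty slice.
  ret = um.true_divide(
Traceback (most recent call last):
IndexError: index -1 is out of bounds for axis 0 with size 0
```

```bash
python3 - <<'E'
from h import *
P,ok=cloud('top')
ok=ok&(P[...,2]>.1)&(P[...,2]<.3)
def sel(u0,u1,v0,v1): return P[v0:v1,u0:u1][ok[v0:v1,u0:u1]]
s=sel(65,310,225,300); print('all heights',np.percentile(s[:,2],[2,50,99]))
p=sel(95,190,235,275); q=sel(245,275,262,295)
for n,a in (('L',p),('R',q)): print(n,len(a),a.min(0).round(3),a.max(0).round(3),np.percentile(a[:,2],[10,50,90]).round(4))
a=np.vstack([p,q]); c=a[:,:2].mean(0); w=np.linalg.svd(a[:,:2]-c,full_matrices=False)[2][0]; w*=np.sign(w[1]); n=np.array([w[1],-w[0]])
print('dir',w,'yaw of rack y',np.degrees(np.arctan2(-w[0],w[1])),c)
t=(a[:,:2]-c)@n; print('lateral',np.percentile(t,[2,50,98]), 'L/R',np.median((p[:,:2]-c)@n),np.median((q[:,:2]-c)@n))
# everything higher than 0.1 near bar: profile along bar
s=sel(60,320,215,325); al=(s[:,:2]-c)@w; la=(s[:,:2]-c)@n
for b in np.arange(-.3,.3,.01):
    m=(al>=b)&(al<b+.01)
    if m.sum()>5: print(round(b+.005,3),m.sum(),'lat',np.percentile(la[m],[2,50,98]).round(3),'z',np.percentile(s[m,2],[10,50,97]).round(4))
E
```

```text
all heights [0.12130326 0.15340286 0.1676931 ]
L 1086 [0.509 0.235 0.1  ] [0.564 0.439 0.158] [0.1479 0.1519 0.1545]
R 345 [0.481 0.083 0.143] [0.508 0.136 0.158] [0.1483 0.1522 0.1546]
dir [0.17659899 0.98428288] yaw of rack y -10.171723071223962 [0.5240393  0.27267518]
lateral [-0.00996779  0.00012782  0.00919098] L/R 0.00011690062740744267 0.0002755418929421901
-0.235 44 lat [-0.011  0.001  0.012] z [0.1015 0.1549 0.1583]
-0.225 101 lat [-0.013  0.002  0.015] z [0.1433 0.1567 0.1592]
-0.215 104 lat [-0.013  0.002  0.015] z [0.1023 0.1566 0.1598]
-0.205 67 lat [-0.01  0.    0.01] z [0.1487 0.1533 0.1577]
-0.195 65 lat [-0.01   0.     0.009] z [0.1477 0.1523 0.1557]
-0.185 65 lat [-0.01   0.     0.009] z [0.1479 0.1522 0.1549]
-0.175 64 lat [-0.01   0.     0.009] z [0.1484 0.1524 0.1565]
-0.165 64 lat [-0.01   0.001  0.009] z [0.1487 0.1521 0.1551]
-0.155 64 lat [-0.01   0.     0.009] z [0.1477 0.1523 0.1547]
-0.145 60 lat [-0.01   0.     0.009] z [0.1489 0.1524 0.1567]
-0.135 67 lat [-0.01  -0.     0.009] z [0.1481 0.1524 0.1553]
-0.125 62 lat [-0.01  -0.     0.009] z [0.148  0.152
[... 1274 characters left out ...]
009] z [0.1481 0.152  0.1558]
0.095 56 lat [-0.01  -0.     0.009] z [0.148  0.152  0.1555]
0.105 60 lat [-0.01   0.     0.009] z [0.1479 0.1518 0.1559]
0.115 61 lat [-0.01  -0.     0.009] z [0.1485 0.1519 0.1552]
0.125 56 lat [-0.011 -0.     0.009] z [0.1484 0.1522 0.1554]
0.135 57 lat [-0.01  -0.     0.009] z [0.1476 0.1518 0.155 ]
0.145 61 lat [-0.011 -0.001  0.008] z [0.1476 0.1518 0.1549]
0.155 60 lat [-0.011 -0.001  0.009] z [0.1484 0.152  0.155 ]
0.165 97 lat [-0.013  0.001  0.011] z [0.1415 0.1525 0.1573]
0.175 93 lat [-0.015  0.001  0.013] z [0.1025 0.156  0.1584]
0.185 91 lat [-0.015  0.001  0.014] z [0.102  0.1557 0.1585]
0.195 14 lat [-0.009  0.001  0.011] z [0.1539 0.1556 0.1571]
```

The bar top is at about 0.1545 m. The clamps sit at al −0.22 and +0.18, and the hanging pair is centred at al −0.08. I'll aim for al +0.057 on the long free side. The pair to lift is at (0.4955, −0.224), with its x axis at −15.2°.

```bash
cat >> h.py <<'E'
def go(x,y,z,ty,verbose=True):
    """shift (cm, deg) to reach TCP x,y,z with tool-y heading ty deg"""
    o=ctrl.get_obs(); R=rot(o['eef_rot']); s=R.T@(np.array([x,y,z])-o['eef_pos'])*100
    h=np.degrees(np.arctan2(R[1,1],R[0,1])); tw=-((ty-h+90)%180-90)
    print('t',o['time_s'],'pos',np.round(o['eef_pos'],4),'ty',round(h,2),'tilt',R[:2,2].round(4),'F',np.round(o['wrist_force'],2),'op',round(o['opening'],3),'gf',round(o['grasp_force'],1))
    print('shift cm',s.round(2),'twist',round(tw,2))
E
python3 -c "
from h import *
go(.4955,-.224,.256,74.8)"
```

```text
t 0.1 pos [0.1324 0.5591 0.2555] ty 76.66 tilt [-0.0007 -0.0014] F [-0.21 -0.01 -0.55] op 1.0 gf 0.0
shift cm [-5.339e+01 -6.782e+01  3.000e-02] twist 1.86
```

Request:
{"name": "servo_tool", "arguments": {"motion": [[[-3.1,-3.9,-1,0,-1],[-6.2,-7.8,-2,0,-1],[-9.3,-11.7,-3,0,-1],[-12.4,-15.6,-3,1,-1],[-15.5,-19.5,-3,1.9,-1]]]}}

```text
time_s: 0.6
eef_pos: [0.2378, 0.3342, 0.2864]
eef_rot: [0.0, 0.132, 0.991, 0.0]
wrist_force: [1.1, -0.1, -0.4]
opening: 1.0
grasp_force: 0.0
```

Request:
{"name": "servo_tool", "arguments": {"motion": [[[-3.1,-3.9,0,0,-1],[-6.2,-7.8,0,0,-1],[-9.3,-11.7,0,0,-1],[-12.4,-15.6,0,0,-1],[-15.5,-19.5,0,0,-1]]]}}

```text
time_s: 1.1
eef_pos: [0.336, 0.1051, 0.2863]
eef_rot: [0.0, 0.132, 0.991, 0.0]
wrist_force: [1.8, 0.2, -0.5]
opening: 1.0
grasp_force: 0.0
```

Request:
{"name": "servo_tool", "arguments": {"motion": [[[-3.1,-3.9,0,0,-1],[-6.2,-7.8,0,0,-1],[-9.3,-11.7,0,0,-1],[-11,-14,0,0,-1],[-11,-14,0,0,-1]]]}}

```text
time_s: 1.6
eef_pos: [0.4059, -0.0602, 0.2859]
eef_rot: [-0.0, 0.135, 0.991, -0.0]
wrist_force: [-0.3, 1.0, -0.0]
opening: 1.002
grasp_force: 0.0
```

```bash
python3 -c "
from h import *
go(.4955,-.224,.200,74.8)"
```

```text
t 1.6 pos [ 0.4059 -0.0602  0.2859] ty 74.48 tilt [-0.0008 -0.0004] F [-0.33  1.03 -0.02] op 1.002 gf 0.0
shift cm [-13.03 -13.38   8.59] twist -0.32
```

Request:
{"name": "servo_tool", "arguments": {"motion": [[[-3.3,-3.4,1,0,-1],[-6.6,-6.7,2,0,-1],[-9.9,-10,3,-0.3,-1],[-13,-13.4,4,-0.3,-1],[-13,-13.4,4,-0.3,-1]]]}}

```text
time_s: 2.1
eef_pos: [0.4959, -0.2233, 0.2431]
eef_rot: [-0.002, 0.131, 0.991, 0.001]
wrist_force: [-0.7, 0.6, 0.1]
opening: 1.0
grasp_force: 0.0
```

Request:
{"name": "servo_tool", "arguments": {"motion": [[[0,0,0,0,-1],[0,0,0,0,-1]]]}}

```text
time_s: 2.3
eef_pos: [0.4951, -0.219, 0.2463]
eef_rot: [-0.0, 0.129, 0.992, 0.0]
wrist_force: [-0.2, -0.5, 0.5]
opening: 1.001
grasp_force: 0.0
```

```bash
python3 - <<'E'
from h import *
snap('wrist','w1'); P,ok=cloud('w1'); 
m=ok&(P[...,2]>.120)&(P[...,2]<.145)&(np.hypot(P[...,0]-.4955,P[...,1]+.224)<.06)
p=P[m]; r=cv2.minAreaRect((p[:,:2]*1000).astype(np.float32)); print(len(p),r,np.percentile(p[:,2],[5,50,95,99]))
m2=m&(P[...,2]>.131); p=P[m2]; r=cv2.minAreaRect((p[:,:2]*1000).astype(np.float32)); print(len(p),p.mean(0),r)
go(.4955,-.224,.150,74.8)
E
```

```text
5584 ((494.39166259765625, -224.06610107421875), (30.044532775878906, 105.44355010986328), 74.71728515625) [0.12307432 0.13285244 0.13536203 0.13581912]
3379 [ 0.49283351 -0.2236325   0.13402835] ((494.73553466796875, -224.16006469726562), (30.044532775878906, 66.98463439941406), 74.71728515625)
t 2.35 pos [ 0.4953 -0.219   0.2468] ty 75.14 tilt [0.0004 0.    ] F [ 0.21 -0.12 -0.73] op 1.002 gf 0.0
shift cm [-0.15 -0.48  9.68] twist 0.34
```

View pics/w1.png

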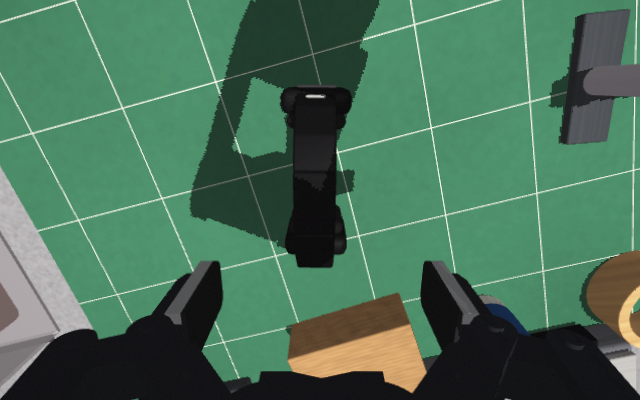

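The wrist view shows the headband lying between the open fingers, from (317,90) to (317,265), with the fingertips at (208,265) and (435,265). Next I'll measure the fingertip reach in the tool frame.

Request:
{"name": "servo_tool", "arguments": {"motion": [[[-0.2,-0.5,2,0.3,-0.3],[-0.2,-0.5,4,0.3,-0.3],[-0.2,-0.5,4,0.3,-0.3],[-0.2,-0.5,4,0.3,-0.3],[-0.2,-0.5,4,0.3,-0.3]]]}}

```text
time_s: 2.85
eef_pos: [0.4967, -0.2257, 0.208]
eef_rot: [0.001, 0.132, 0.991, -0.001]
wrist_force: [0.1, 0.1, -0.8]
opening: 0.65
grasp_force: 0.0
```

```bash
python3 - <<'E'
from h import *
snap('wrist','w2')
for f in ('w1','w2'):
    P,ok=cloud(f); c=np.load(f'pics/{f}.npz'); T=(P-c['p'])@rot(c['q'])
    m=ok&(abs(T[...,0])<.03)&(abs(T[...,1])<.06)&(T[...,2]<.04)&(T[...,2]>-.03)
    for s in (-1,1):
        t=T[m&(T[...,1]*s>0)]; print(f,s,len(t),'z max',np.percentile(t[:,2],[50,95,99,99.9]).round(4),'inner y',np.percentile(abs(t[:,1]),[0.5,5]).round(4), 'x',np.percentile(t[:,0],[2,98]).round(4))
go(.4947,-.2241,.150,74.8)
E
```

```text
w1 -1 3720 z max [-0.0118  0.0076  0.0109  0.0122] inner y [0.0424 0.0427] x [-0.0095  0.0121]
w1 1 3710 z max [-0.012   0.0074  0.0109  0.0125] inner y [0.0419 0.0422] x [-0.0095  0.012 ]
w2 -1 4351 z max [-0.0145  0.0137  0.0184  0.0211] inner y [0.0275 0.0277] x [-0.0089  0.0136]
w2 1 4295 z max [-0.0142  0.0137  0.0184  0.0209] inner y [0.0273 0.0275] x [-0.0088  0.0137]
t 2.9 pos [ 0.4968 -0.2259  0.208 ] ty 74.8 tilt [ 0.0022 -0.0016] F [-0.66 -0.03 -0.16] op 0.647 gf 0.0
shift cm [0.26 0.12 5.8 ] twist -0.0
```

Fingertip reach is 12 mm fully open and 21 mm at 55 mm opening, so about 24 mm at 30 mm. I'll grip with the TCP at z ≈ 0.1505.

Request:
{"name": "servo_tool", "arguments": {"motion": [[[0.2,0.1,2,0,-0.3],[0.2,0.1,4,0,-0.3],[0.2,0.1,4,0,-0.3],[0.2,0.1,4,0,-0.3],[0.2,0.1,4,0,-0.3]]]}}

```text
time_s: 3.4
eef_pos: [0.4953, -0.2249, 0.1679]
eef_rot: [0.001, 0.133, 0.991, -0.001]
wrist_force: [0.4, 0.5, 0.3]
opening: 0.651
grasp_force: 0.0
```

```bash
python3 -c "
from h import *
go(.4947,-.2241,.1505,74.8)"
```

```text
t 3.4 pos [ 0.4953 -0.2249  0.1679] ty 74.77 tilt [ 0.002  -0.0015] F [0.37 0.54 0.27] op 0.651 gf 0.0
shift cm [0.08 0.06 1.74] twist -0.03
```

Request:
{"name": "servo_tool", "arguments": {"motion": [[[0.1,0.1,0.9,0,-0.3],[0.1,0.1,1.7,0,-0.3],[0.1,0.1,1.7,0,-0.3],[0.1,0.1,1.7,0,-0.3]]]}}

```text
time_s: 3.8
eef_pos: [0.4935, -0.2229, 0.1489]
eef_rot: [-0.0, 0.133, 0.991, 0.0]
wrist_force: [1.0, -0.2, 0.8]
opening: 0.654
grasp_force: 0.0
```

```bash
python3 -c "
from h import *
go(.4947,-.2241,.1505,74.8)"
```

```text
t 3.8 pos [ 0.4935 -0.2229  0.1489] ty 74.77 tilt [-0.0008  0.0005] F [ 1.04 -0.25  0.79] op 0.654 gf 0.0
shift cm [-0.15 -0.08 -0.17] twist -0.03
```

Request:
{"name": "servo_tool", "arguments": {"motion": [[[-0.1,-0.1,-0.2,0,-0.3],[-0.1,-0.1,-0.2,0,-0.3],[-0.1,-0.1,-0.2,0,-0.3]]]}}

```text
time_s: 4.1
eef_pos: [0.4947, -0.2246, 0.1517]
eef_rot: [0.0, 0.133, 0.991, -0.0]
wrist_force: [0.8, 0.1, -0.3]
opening: 0.649
grasp_force: 0.0
```

```bash
python3 -c "
from h import *
go(.4947,-.2241,.1505,74.8)"
```

```text
t 4.1 pos [ 0.4947 -0.2246  0.1517] ty 74.76 tilt [ 0.0006 -0.0005] F [ 0.78  0.07 -0.27] op 0.649 gf 0.0
shift cm [0.01 0.05 0.12] twist -0.04
```

Request:
{"name": "servo_tool", "arguments": {"motion": [[[0,0,0,0,1],[0,0,0,0,1],[0,0,0,0,1],[0,0,0,0,1],[0,0,0,0,1]]]}}

```text
time_s: 4.6
eef_pos: [0.4946, -0.2243, 0.1516]
eef_rot: [0.0, 0.133, 0.991, -0.0]
wrist_force: [-1.1, 1.3, 4.6]
opening: 0.325
grasp_force: 60.0
```

Request:
{"name": "servo_tool", "arguments": {"motion": [[[0,0,0,0,1],[0,0,0,0,1],[0,0,-0.5,0,1],[0,0,-1,0,1],[0,0,-1,0,1]]]}}

```text
time_s: 5.1
eef_pos: [0.4946, -0.2246, 0.1618]
eef_rot: [0.0, 0.133, 0.991, -0.0]
wrist_force: [1.4, -0.1, -2.0]
opening: 0.328
grasp_force: 59.4
```

```bash
python3 - <<'E'
from h import *
snap('wrist','w3'); P,ok=cloud('w3'); c=np.load('pics/w3.npz'); T=(P-c['p'])@rot(c['q'])
go(.4947,-.2241,.38,74.8)
m=ok&(abs(T[...,0])<.03)&(abs(T[...,1])<.06)&(T[...,2]<.04)&(T[...,2]>-.03)
for n,k in (('crown',abs(T[...,1])<.012),('f-',T[...,1]<-.018),('f+',T[...,1]>.018)):
    t=T[m&k]; print(n,len(t),np.percentile(t,[1,50,99],axis=0).round(4).tolist())
E
```

```text
t 5.15 pos [ 0.4945 -0.2245  0.1615] ty 74.76 tilt [ 0.0004 -0.0003] F [ 0.02  0.77 -2.47] op 0.33 gf 59.4
shift cm [-2.000e-02  3.000e-02 -2.185e+01] twist -0.04
crown 6481 [[-0.029, -0.0118, 0.0157], [0.0045, 0.0001, 0.0172], [0.0295, 0.0117, 0.021]]
f- 3494 [[-0.0098, -0.0471, -0.0299], [0.0113, -0.0299, -0.0244], [0.0142, -0.0181, 0.0176]]
f+ 3456 [[-0.01, 0.0182, -0.03], [0.0112, 0.0296, -0.0246], [0.0141, 0.047, 0.0178]]
```

View pics/w3.png

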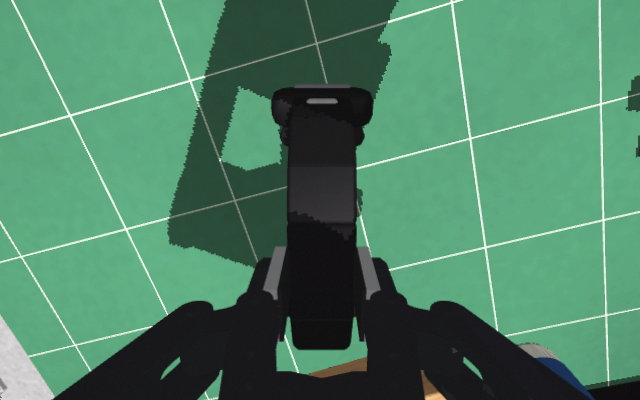

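The wrist view shows the crown held squarely between the pads. Its top is 16.8 mm ahead of the TCP, so its underside is 28.8 mm ahead and the fingertips are about 24 mm ahead. I expect contact at TCP z ≈ 0.183. Lifting now.

Request:
{"name": "servo_tool", "arguments": {"motion": [[[0,0,-3,0,1],[0,0,-7,0,1],[0,0,-11.5,0,1],[0,0,-16,0,1],[0,0,-20,0,1]]]}}

```text
time_s: 5.65
eef_pos: [0.4943, -0.2243, 0.3634]
eef_rot: [0.0, 0.133, 0.991, -0.0]
wrist_force: [1.1, -1.0, -2.4]
opening: 0.329
grasp_force: 60.0
```

Request:
{"name": "servo_tool", "arguments": {"motion": [[[0,0,-1,0,1],[0,0,-2,0,1],[0,0,-2,0,1]]]}}

```text
time_s: 5.95
eef_pos: [0.4943, -0.2243, 0.3808]
eef_rot: [-0.0, 0.133, 0.991, 0.0]
wrist_force: [-0.0, 0.1, -2.3]
opening: 0.329
grasp_force: 60.0
```

```bash
python3 -c "
from h import *
go(.5341,.3288,.38,79.8)"
```

```text
t 5.95 pos [ 0.4943 -0.2243  0.3808] ty 74.76 tilt [-0.0005  0.0004] F [-0.04  0.11 -2.32] op 0.329 gf 60.0
shift cm [10.7  54.41  0.1 ] twist -5.04
```

Request:
{"name": "servo_tool", "arguments": {"motion": [[[0.3,1.5,0,0,1],[0.8,4.2,0,0,1],[1.5,7.7,0,-1,1],[2.2,11.2,0,-2,1],[2.9,14.7,0,-3,1]]]}}

```text
time_s: 6.45
eef_pos: [0.5042, -0.0725, 0.3789]
eef_rot: [-0.002, 0.106, 0.994, 0.001]
wrist_force: [0.8, 0.9, -2.2]
opening: 0.325
grasp_force: 60.0
```

```bash
python3 -c "
from h import *
go(.5341,.3288,.38,79.8)"
```

```text
t 6.45 pos [ 0.5042 -0.0725  0.3789] ty 77.8 tilt [-0.0036  0.0019] F [ 0.77  0.92 -2.23] op 0.325 gf 60.0
shift cm [ 5.56 39.85 -0.05] twist -2.0
```

Request:
{"name": "servo_tool", "arguments": {"motion": [[[0.5,3.6,0,0,1],[1,7.2,0,0,1],[1.5,10.8,0,-1,1],[2,14.4,0,-2,1],[2.5,18,0,-2,1]]]}}

```text
time_s: 6.95
eef_pos: [0.5175, 0.1087, 0.3789]
eef_rot: [-0.002, 0.089, 0.996, 0.0]
wrist_force: [0.2, -0.4, -1.7]
opening: 0.327
grasp_force: 60.0
```

Request:
{"name": "servo_tool", "arguments": {"motion": [[[0.5,3.6,0,0,1],[1,7.2,0,0,1],[1.5,10.8,0,0,1],[2,14.4,0,0,1],[2.5,17.5,0,0,1]]]}}

```text
time_s: 7.45
eef_pos: [0.5237, 0.2854, 0.3786]
eef_rot: [-0.002, 0.089, 0.996, -0.001]
wrist_force: [1.2, 0.1, -2.2]
opening: 0.328
grasp_force: 60.0
```

```bash
python3 -c "
from h import *
go(.5341,.3288,.38,79.8)"
```

```text
t 7.45 pos [0.5237 0.2854 0.3786] ty 79.83 tilt [-0.0042 -0.0007] F [ 1.17  0.08 -2.17] op 0.328 gf 60.0
shift cm [-0.26  4.45 -0.14] twist 0.03
```

Request:
{"name": "servo_tool", "arguments": {"motion": [[[-0.1,2,0,0,1],[-0.2,3.5,0,0,1],[-0.3,4.4,0,0,1],[-0.3,4.4,0,0,1],[-0.3,4.4,0,0,1]]]}}

```text
time_s: 7.95
eef_pos: [0.536, 0.3251, 0.3808]
eef_rot: [-0.0, 0.089, 0.996, -0.0]
wrist_force: [0.1, -0.1, -2.3]
opening: 0.327
grasp_force: 60.0
```

```bash
python3 - <<'E'
from h import *
go(.5341,.3288,.27,79.8)
snap('wrist','w4'); snap('side','s4')
P,ok=cloud('w4'); m=ok&(P[...,2]>.10)&(P[...,2]<.175)
p=P[m]; print(len(p),p.min(0),p.max(0))
c=np.array([.52404,.27268]); w=np.array([.1766,.98428]); n=np.array([w[1],-w[0]])
al=(p[:,:2]-c)@w; la=(p[:,:2]-c)@n
for b in np.arange(-.12,.2,.02):
    k=(al>=b)&(al<b+.02)
    if k.sum()>20: print(round(b+.01,3),k.sum(),np.percentile(la[k],[2,50,98]).round(4),np.percentile(p[k,2],[10,50,97]).round(4))
E
```

```text
t 7.95 pos [0.536  0.3251 0.3808] ty 79.73 tilt [-0.0009 -0.0008] F [ 0.07 -0.08 -2.25] op 0.327 gf 60.0
shift cm [ 0.25  0.34 11.08] twist -0.07
35794 [ 0.42470497 -0.09590403  0.10000433] [0.91594901 0.66822097 0.16879364]
-0.11 347 [-0.0111 -0.0033  0.0068] [0.1494 0.1531 0.1552]
-0.09 2014 [-0.0721 -0.0157  0.0592] [0.1412 0.1618 0.1673]
-0.07 2496 [-0.0715 -0.01    0.0632] [0.1382 0.1595 0.1673]
-0.05 375 [-0.0113 -0.0034  0.007 ] [0.1491 0.1529 0.1551]
-0.03 369 [-0.0113 -0.0035  0.0071] [0.1488 0.153  0.1551]
-0.01 372 [-0.0113 -0.0036  0.0071] [0.1489 0.1529 0.1553]
0.01 375 [-0.0116 -0.0041  0.0072] [0.148  0.1528 0.1552]
0.09 214 [-0.0119 -0.0046  0.0058] [0.1487 0.1529 0.1552]
0.11 372 [-0.012  -0.0044  0.0059] [0.1486 0.1529 0.1552]
0.13 373 [-0.012  -0.0044  0.0059] [0.1488 0.1529 0.1551]
0.15 370 [-0.0121 -0.0044  0.006 ] [0.1488 0.1528 0.1551]
0.17 695 [-0.0164 -0.0071  0.0091] [0.1018 0.1545 0.1582]
0.19 501 [-0.0163 -0.0032  0.3334] [0.1018 0.1563 0.1584]
```

View pics/w4.png

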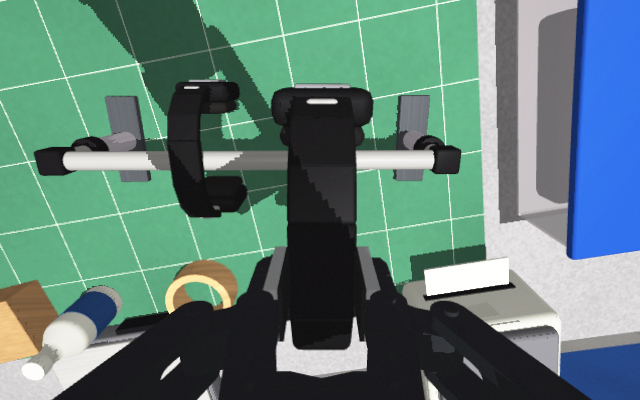

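The wrist view shows the held pair above the bar (bar at row ~160). The hanging pair is at about (195,150), well clear. Next I'll fit the bar's cross-section for the lateral centre.

```bash
python3 - <<'E'
from h import *
from scipy.optimize import least_squares
c=np.array([.52404,.27268]); w=np.array([.1766,.98428]); n=np.array([w[1],-w[0]])
for f in ('top','w4','s4'):
    P,ok=cloud(f); p=P[ok&(P[...,2]>.13)&(P[...,2]<.17)]
    al=(p[:,:2]-c)@w; la=(p[:,:2]-c)@n
    k=(abs(la)<.02)&(((al>-.05)&(al<.02))|((al>.09)&(al<.155))); al,la,z=al[k],la[k],p[k,2]
    r=least_squares(lambda v:np.hypot(la-v[0]-v[1]*(al-.057),z-v[2])-.01,[0,0,.145],loss='soft_l1',f_scale=.002).x
    print(f,k.sum(),'lat at .057',r[0].round(4),'slope deg',np.degrees(r[1]).round(2),'top z',(r[2]+.01).round(4))
E
```

```text
top 799 lat at .057 -0.0008 slope deg -0.18 top z 0.1536
w4 2510 lat at .057 -0.0019 slope deg -0.2 top z 0.1543
s4 353 lat at .057 -0.0018 slope deg 0.03 top z 0.1553
```

```bash
python3 -c "
from h import *
go(.5323,.3291,.225,80)"
```

```text
t 8.05 pos [0.5362 0.3248 0.3813] ty 79.69 tilt [-0.0001 -0.0004] F [-0.33 -0.57 -1.81] op 0.326 gf 60.0
shift cm [ 0.46  0.36 15.63] twist -0.31
```

Request:
{"name": "servo_tool", "arguments": {"motion": [[[0.2,0.2,1,-0.3,1],[0.5,0.4,3,-0.3,1],[0.5,0.4,5,-0.3,1],[0.5,0.4,5,-0.3,1],[0.5,0.4,5,-0.3,1]]]}}

```text
time_s: 8.55
eef_pos: [0.5317, 0.3302, 0.331]
eef_rot: [-0.0, 0.087, 0.996, -0.0]
wrist_force: [0.4, -0.1, -2.0]
opening: 0.329
grasp_force: 60.0
```

```bash
python3 -c "
from h import *
go(.5323,.3291,.225,80)"
```

```text
t 8.55 pos [0.5317 0.3302 0.331 ] ty 80.04 tilt [-0.0009 -0.0004] F [ 0.43 -0.05 -2.04] op 0.329 gf 60.0
shift cm [-0.09 -0.09 10.6 ] twist 0.04
```

Request:
{"name": "servo_tool", "arguments": {"motion": [[[-0.1,-0.1,2,0,1],[-0.1,-0.1,4.5,0,1],[-0.1,-0.1,7,0,1],[-0.1,-0.1,9.5,0,1],[-0.1,-0.1,10.5,0,1]]]}}

```text
time_s: 9.05
eef_pos: [0.5322, 0.329, 0.2249]
eef_rot: [-0.001, 0.087, 0.996, -0.0]
wrist_force: [-0.6, -0.3, -2.7]
opening: 0.329
grasp_force: 59.9
```

Request:
{"name": "servo_tool", "arguments": {"motion": [[[0,0,0.8,0,1],[0,0,1.6,0,1],[0,0,2.4,0,1],[0,0,2.8,0,1],[0,0,2.8,0,1]]]}}

```text
time_s: 9.55
eef_pos: [0.5325, 0.3293, 0.1979]
eef_rot: [-0.0, 0.087, 0.996, -0.0]
wrist_force: [-0.3, 0.6, -2.7]
opening: 0.329
grasp_force: 60.0
```

```bash
python3 -c "
from h import *
go(.5323,.3291,.183,80)"
```

```text
t 9.55 pos [0.5325 0.3293 0.1979] ty 80.06 tilt [-0.0007 -0.0003] F [-0.29  0.58 -2.68] op 0.329 gf 60.0
shift cm [ 0.01 -0.03  1.49] twist 0.06
```

Request:
{"name": "servo_tool", "arguments": {"motion": [[[0,0,0.2,0,1],[0,0,0.4,0,1],[0,0,0.6,0,1],[0,0,0.8,0,1],[0,0,1.0,0,1]]]}}

```text
time_s: 10.05
eef_pos: [0.5327, 0.3294, 0.1881]
eef_rot: [0.0, 0.087, 0.996, 0.0]
wrist_force: [-0.5, 0.0, -1.4]
opening: 0.326
grasp_force: 60.0
```

Request:
{"name": "servo_tool", "arguments": {"motion": [[[0,0,0.1,0,1],[0,0,0.1,0,1],[0,0,0.2,0,1],[0,0,0.2,0,1]]]}}

```text
time_s: 10.45
eef_pos: [0.5327, 0.3294, 0.1862]
eef_rot: [-0.0, 0.087, 0.996, -0.0]
wrist_force: [0.5, 0.1, -1.7]
opening: 0.327
grasp_force: 60.0
```

Request:
{"name": "servo_tool", "arguments": {"motion": [[[0,0,0.1,0,1],[0,0,0.1,0,1],[0,0,0.1,0,1]]]}}

```text
time_s: 10.75
eef_pos: [0.5327, 0.3294, 0.1853]
eef_rot: [-0.0, 0.087, 0.996, -0.0]
wrist_force: [-0.5, -0.9, -1.6]
opening: 0.329
grasp_force: 60.0
```

Request:
{"name": "servo_tool", "arguments": {"motion": [[[0,0,0.1,0,1],[0,0,0.1,0,1],[0,0,0.1,0,1]]]}}

```text
time_s: 11.05
eef_pos: [0.5327, 0.3294, 0.1842]
eef_rot: [-0.0, 0.087, 0.996, -0.0]
wrist_force: [0.9, 0.8, -1.7]
opening: 0.329
grasp_force: 60.0
```

Request:
{"name": "servo_tool", "arguments": {"motion": [[[0,0,0.05,0,1],[0,0,0.05,0,1],[0,0,0.05,0,1]]]}}

```text
time_s: 11.35
eef_pos: [0.5327, 0.3294, 0.1838]
eef_rot: [-0.0, 0.087, 0.996, 0.0]
wrist_force: [0.1, 0.7, -1.9]
opening: 0.324
grasp_force: 60.0
```

Request:
{"name": "servo_tool", "arguments": {"motion": [[[0,0,0.05,0,1],[0,0,0.05,0,1],[0,0,0.05,0,1]]]}}

```text
time_s: 11.65
eef_pos: [0.5327, 0.3294, 0.1834]
eef_rot: [0.0, 0.087, 0.996, 0.0]
wrist_force: [-0.4, -0.4, -1.0]
opening: 0.328
grasp_force: 60.1
```

Request:
{"name": "servo_tool", "arguments": {"motion": [[[0,0,0.05,0,1],[0,0,0.05,0,1],[0,0,0.05,0,1]]]}}

```text
time_s: 11.95
eef_pos: [0.5328, 0.3295, 0.1833]
eef_rot: [0.0, 0.087, 0.996, 0.0]
wrist_force: [-1.0, -0.6, 3.3]
opening: 0.329
grasp_force: 60.6
```

Request:
{"name": "servo_tool", "arguments": {"motion": [[[0,0,0.05,0,1],[0,0,0.05,0,1],[0,0,0.05,0,1]]]}}

```text
time_s: 12.25
eef_pos: [0.5328, 0.3295, 0.1833]
eef_rot: [0.0, 0.087, 0.996, 0.0]
wrist_force: [-4.0, -1.3, 6.8]
opening: 0.327
grasp_force: 61.0
```

Contact came at TCP z = 0.1833, as predicted. I'll ease the press slightly and then open.

Request:
{"name": "servo_tool", "arguments": {"motion": [[[0,0,-0.05,0,1],[0,0,-0.05,0,1],[0,0,-0.05,0,1]]]}}

```text
time_s: 12.55
eef_pos: [0.5328, 0.3295, 0.1833]
eef_rot: [0.0, 0.087, 0.996, 0.0]
wrist_force: [-2.4, -0.4, 5.5]
opening: 0.33
grasp_force: 60.8
```

Request:
{"name": "servo_tool", "arguments": {"motion": [[[0,0,0,0,0.2],[0,0,0,0,0.1],[0,0,0,0,0],[0,0,0,0,-0.1],[0,0,0,0,-0.2]]]}}

```text
time_s: 13.05
eef_pos: [0.5327, 0.3294, 0.1826]
eef_rot: [-0.0, 0.087, 0.996, -0.0]
wrist_force: [-0.2, 0.9, 0.3]
opening: 0.6
grasp_force: 0.0
```

Request:
{"name": "servo_tool", "arguments": {"motion": [[[0,0,0,0,-0.3],[0,0,0,0,-0.3],[0,0,0,0,-0.3]]]}}

```text
time_s: 13.35
eef_pos: [0.5327, 0.3294, 0.1828]
eef_rot: [0.0, 0.087, 0.996, -0.0]
wrist_force: [0.2, -0.6, -0.1]
opening: 0.646
grasp_force: 0.0
```

```bash
python3 - <<'E'
from h import *
snap('side','s5'); go(.5328,.3295,.28,80)
cv2.imwrite('pics/s5c.png',cv2.resize(cv2.imread('pics/s5.png')[60:280,100:330],None,fx=2.5,fy=2.5))
E
```

```text
t 13.4 pos [0.5327 0.3294 0.1828] ty 80.06 tilt [0.0001 0.    ] F [ 0.13  0.45 -0.14] op 0.65 gf 0.0
shift cm [-0.01  0.01 -9.72] twist 0.06
```

View pics/s5c.png

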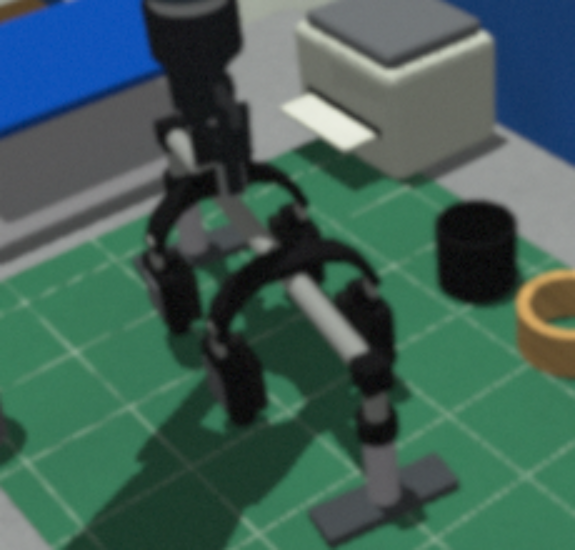

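The crop shows the pair astride the bar at about (230,200), with the fingers open around the crown and no force. The hanging pair (295,290) hasn't moved. Retreating straight up.

Request:
{"name": "servo_tool", "arguments": {"motion": [[[0,0,-0.5,0,-0.3],[0,0,-1.5,0,-0.3],[0,0,-3,0,-0.3],[0,0,-5,0,-0.3],[0,0,-8,0,-0.3]]]}}

```text
time_s: 13.9
eef_pos: [0.5321, 0.3292, 0.2635]
eef_rot: [-0.001, 0.087, 0.996, -0.0]
wrist_force: [-0.6, 0.0, 0.3]
opening: 0.644
grasp_force: 0.0
```

Request:
{"name": "servo_tool", "arguments": {"motion": [[[-2,0,-4,0,-0.3],[-5,0,-8,0,-0.3],[-9,0,-10,0,-0.3],[-9,0,-10,0,-0.3],[-9,0,-10,0,-0.3]]]}}

```text
time_s: 14.4
eef_pos: [0.622, 0.3135, 0.3641]
eef_rot: [0.001, 0.087, 0.996, 0.0]
wrist_force: [-0.1, -0.2, -0.8]
opening: 0.651
grasp_force: 0.0
```

```bash
python3 - <<'E'
from h import *
snap('wrist','w6'); snap('side','s6'); go(.5328,.3295,.28,80)
c=np.array([.52404,.27268]); w=np.array([.1766,.98428]); n=np.array([w[1],-w[0]])
for f in ('w4','w6','s6'):
    P,ok=cloud(f); p=P[ok&(P[...,2]>.05)&(P[...,2]<.185)]; al=(p[:,:2]-c)@w; la=(p[:,:2]-c)@n
    for nm,a in (('hung',-.08),('new',.057)):
        k=(abs(al-a)<.05)&(abs(la)<.1)&(p[:,2]>.157)
        if k.sum()<50: continue
        t=la[k];z=p[k,2]; r=cv2.minAreaRect((p[k,:2]*1000).astype(np.float32))
        s=abs(t)<.02
        print(f,nm,k.sum(),'al',np.percentile(al[k],[1,50,99]).round(4),'la',np.percentile(t,[1,99]).round(4),'tilt deg',np.degrees(np.polyfit(t[s],z[s],1)[0]).round(2),'ztop',np.median(z[s]).round(4),'rect',np.round(r[1],1),round(r[2],1))
E
```

```text
t 14.5 pos [0.6203 0.314  0.3624] ty 80.08 tilt [-0.0015 -0.0002] F [ 0.59  0.3  -0.51] op 0.65 gf 0.0
shift cm [8.88 0.02 8.25] twist 0.08
w4 hung 2873 al [-0.095  -0.0793 -0.0651] la [-0.0463  0.0426] tilt deg -0.17 ztop 0.1662 rect [30.8 94.9] 80.3
w6 hung 4125 al [-0.0949 -0.0792 -0.0656] la [-0.046   0.0436] tilt deg 0.35 ztop 0.1664 rect [56.7 94. ] 79.9
w6 new 3783 al [0.0427 0.0576 0.072 ] la [-0.0465  0.042 ] tilt deg -0.83 ztop 0.1664 rect [29.9 94.3] 80.0
s6 hung 519 al [-0.0984 -0.0863 -0.0665] la [-0.0479  0.0424] tilt deg 0.08 ztop 0.1662 rect [33.8 96.1] 80.4
s6 new 435 al [0.04  0.052 0.072] la [-0.0484  0.0433] tilt deg -0.29 ztop 0.1665 rect [86.9 75.5] 25.2
```

View pics/w6.png

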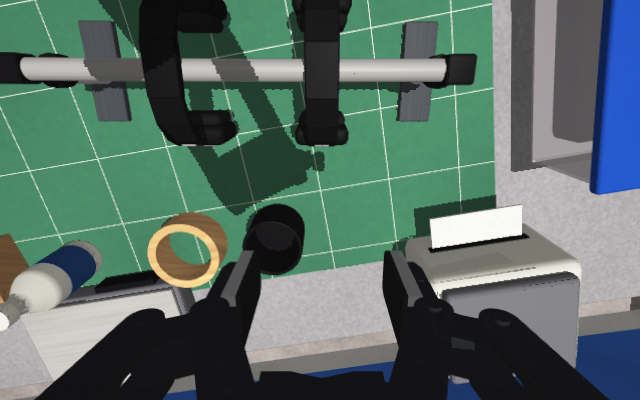

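The new pair (322,75) hangs square on the bar, level to within 1° and centred, with its top at 0.1664 m like the other pair. That pair hasn't moved, and the gripper is clear of everything.

```bash
python3 -c "
from bench import ctrl
print(ctrl.hand_in())"
```

```text
the job is handed in; nothing more can be done
None
```

The ear defenders are hanging squarely on the free stretch of bar, about 137 mm along from the other pair, which did not move; I let go only once the bar had their weight, and the job is handed in at about 14.5 s.

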